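# Flip the tea chest open

### The job

Open the tea chest, the low wide wooden box, for the morning's tea: with a fingertip under the front lip of its lid, push the lid up and on past upright until it leans back and stays open by itself, then take the hand away. Do not pinch, fling or force the lid, do not lift, tip or shove the chest, and leave the taller, narrower recipe box shut and everything else on the counter where it is.

Things in the scene. Friction and masses are not known exactly. Their poses are not given: they have to be found in the camera images.
- tea_chest: Low, wide oak tea chest loose on rubber feet, about 1.5 kg plus the lid. Body 150 deep (x) by 240 wide (y) by 88 high; with the lid 100 high. Origin: centre of the underside, on the counter. Its own +x axis points from its front to its back, where the lid is hinged; the front looks along its -x; z is up.
- tea_lid (a joint): Angle of the tea chest's lid, rad: 0 shut, growing as it opens up and back. Left below about 1.5 it falls shut, past that it falls open onto stop hinges at 1.95. Light friction and damping, no spring or catch. A flat board about 0.34 kg, 12 thick, 172 from hinge to front edge, 248 wide; in front it overhangs the chest by 22 as a finger lip, with free space below down to the counter.
- tea_lid_lip (a point): Middle of the lower front edge of the tea chest lid's lip; moves with the lid. 88 above the counter while shut. The lip's underside runs 22 from here back to the chest's front wall.
- tea_lid_hinge (a point): Middle of the tea chest's hinge axis, at the top of its rear wall, level with the lid's underside, 88 above the counter, 172 behind the lip edge when the lid is shut. The axis runs along the chest's y axis.
- recipe_box: Wooden recipe box, narrower and taller than the tea chest: 120 deep by 172 wide by 140 high with its lid, whose lip overhangs the front by 18. Loose, about 1.4 kg. Origin: centre of the underside; +x from front to back (hinge at the back). Leave alone. It and the tea chest may stand in either place.
- recipe_lid (a joint): Lid angle of the recipe box in rad, 0 shut. To stay shut.
- teacup: White porcelain teacup, 90 across the rim, 62 high, handle toward its +y; origin at the centre of its underside. Bystander.
- measuring_cup: Glass measuring cup, 96 across, 100 high, handle toward its +y (80 out); origin at the centre of its underside. Bystander.
- strainer: Stainless mesh strainer lying mouth down: bowl 92 across, 45 high, a wire handle along its +x to 174 from the centre; origin at the bowl's centre on the counter. Bystander.
- trivet: Round red silicone trivet lying flat, 170 across, 8 thick; origin at the centre of its underside. Bystander.
- squeezer: Turned wooden citrus squeezer: round dish 116 across and 26 high with a ribbed cone in the middle, 50 high, and a short stub handle toward its +y (93 out); origin at the centre of its underside. Bystander.
- honey_jar: Honey jar, 70 across, 90 high; origin at the centre of its underside. Bystander.

How it is judged (in metres and radians):
On the way, in this order (a step that is already met when the one before it is completed fails the run):
1. the tea chest's lid is being raised on the fingers, between about 15 and 75 degrees (value of joint tea_lid between 0.26 and 1.3 rad and contact force between the fingers and tea_chest above 0.2 N), for 0.2 s.
2. the lid has been pushed past upright (value of joint tea_lid above 1.6 rad), for 0.1 s.
At the end, for the whole second after the job is handed in: The tea chest's lid leans back at rest on its stop hinges, more than 1.8 rad (103 degrees) open; the chest is upright and within 30 mm of where it stood; the recipe box is shut (under 0.08 rad) and, like every bystander, within 25 mm of where it stood (value of joint tea_lid above 1.8 rad and velocity of joint tea_lid between -0.1 and 0.1 rad/s and value of joint recipe_lid below 0.08 rad and linear speed of tea_chest below 0.02 m/s and not (distance of tea_chest from where it was at the start of the episode above 0.03 m or angle between tea_chest's own z axis and vertical above 0.1 rad or distance of any of recipe_box, teacup, measuring_cup, strainer, trivet, squeezer, honey_jar from where it was at the start of the episode above 0.025 m or value of joint recipe_lid above 0.08 rad)); the robot touches nothing.
It fails at once if the fingers pinch or force the lid or the chest (more than 30 N) (contact force between the fingers and tea_chest above 30 N).
It fails at once if the lid is flung open (faster than 5 rad/s) (velocity of joint tea_lid above 5 rad/s).
It fails at once if the tea chest is lifted, tipped by more than 0.1 rad or shoved by more than 30 mm (distance of tea_chest from where it was at the start of the episode above 0.03 m or angle between tea_chest's own z axis and vertical above 0.1 rad).
It fails at once if the recipe box is opened, or moved by more than 25 mm (distance of recipe_box from where it was at the start of the episode above 0.025 m or value of joint recipe_lid above 0.08 rad).
It fails at once if a bystander is moved or lifted by more than 25 mm, or tipped over (distance of any of teacup, measuring_cup, strainer, trivet, squeezer, honey_jar from where it was at the start of the episode above 0.025 m or angle between any of teacup, measuring_cup, strainer, trivet, squeezer, honey_jar's own z axis and vertical above 0.4 rad).
It also fails if it takes over 40 s, if anything falls off the work surface, if the arm or the gripper's body presses on something with over 40 N, if the wrist force passes 120 N, or if a joint passes its speed limit or range.

### The arm

A 6-joint arm with a two-finger parallel gripper is mounted at the origin on the work surface. World frame = base frame: x ahead of the robot, y to its left, z up, the work surface at z = 0. Lengths are in mm, angles in rad, forces in N, time in s.
With the tool pointing down it reaches from about 400 to 925 mm from the base axis. Payload 12.5 kg.
Tool frame: the origin (TCP) lies at the very end of the fingers, on their centre line; the grasp point (between the pads) lies env.hold_point_z behind it (env.hold_point_z is the distance from the TCP to the grasp point, in mm); y points along the fingers, z is the direction in which the jaws open and shut, and the axes are right-handed (so a half turn about y gives the same grasp; the last joint's range is limited). The gripper opens to 95 mm and grips with 3 to 60 N. Pads are 20 mm wide; open, the fingers measure 119 mm over their backs; the gripper's body (75 mm by 180 mm) begins 59 mm behind the grasp point.
Start: joints at [-0.106, 0.491, 1.559, -0, 1.092, -0.106], TCP at [625.02, 0.021, 183.461] pointing down, gripper open.
Joint ranges: [-3.1, 3.1], [-0.84, 2.19], [0.05, 2.79], [-1.13, 4.28], [0.06, 2.93], [-2.69, 2.69]. Speed limits (rad/s): [2.22, 2.22, 2.79, 3.14, 3.14, 3.14].

### API

Orientations are given as [roll, pitch, yaw] about the fixed x, y, z axes, in that order (R = Rz(yaw) Ry(pitch) Rx(roll)).
In Python, from cell import env gives the robot as it stands.
- The arm moves only by the shell command python3 -m inch 'ROWS'. ROWS is JSON, one flat list of numbers, 7 for each row, row after row: the shift along the tool's x, y, z in m, then the turn, a rotation vector about the tool's x, y, z in degrees, then the closure, from -1 (fully open) to 1 (shut). In form: [tx, ty, tz, ax, ay, az, hand, tx, ty, tz, ax, ay, az, hand, ...]. A call has 1 to 10 rows; each row shifts and turns the commanded pose from where the row before left it, along the tool's axes as they then stand; what a row does not reach is not made up. A row lasts 1/10 s, in which the tool goes at most 50 mm and 8.59 degrees, less where a joint would pass 70% of its speed; a pose out of reach is approached as far as the arm can. A call is refused whole if a number of a shift passes 0.05 or a number of a turn 8.59, either way. A call with a gripper value outside its range is refused whole. The fingers move at their own pace and stop on an object; the grip force is fixed at half the most. Time passes only in rows, so rows that do not move let the fingers close. It gives the time, the measured TCP pose, the force and the opening at its end, in the units of the state.
- env.state(): the state, without advancing time (a new reading comes with each control period).
- env.read_camera(name): name is "scene" or "side" or "wrist"; returns a dict with "pixels" (400x640x3 uint8, blue, green, red), "depth" (400x640 float32, mm along the optical axis (not along the pixel's ray), 0 where there is no reading), "mtx" (3x3 intrinsics, pixels), "k1" (the pictures are not rectified: a ray, as slopes to the right and down, at radius r is drawn at 1 + k1 r^2 times it, then the intrinsics apply), "R" (3x3) and "t" (3): a world point X has camera coordinates R X + t. Camera axes: x right, y down, z forward; pixel columns grow to the right and rows downward; lengths in mm; the calibration is good to about 2 mm. A picture is of the moment at which its call begins.
- env.job_done(): hands the job in, once; it reports no verdict.
The state is a dict: "t": time; "joints": joint angles; "qvel": joint speeds; "tau": joint torques, N m; "eef_pos": TCP position; "tcp_rot": TCP orientation; "ft_force": force on the tool from outside, world axes, zero at the start; "moment": the same for the moment, N m; "opening": opening from 0.0 (shut) to 1.0 (fully open).
Only numpy, scipy, OpenCV 4.12 (cv2) and the standard library are available. Lean on these libraries where they do the work, as an engineer would, in place of code of your own. Each camera call takes 0.05 s, during which the arm holds its last target.

## Working session

There is one attempt and no reset: what is moved stays moved. The work goes in short steps, Python scripts to look and compute and a shell command to move; the robot and the scene stay as the last step left them, time stands still between calls to the robot, and variables do not carry over. Pictures are saved under pics/ and viewed, and the job is handed in when it is done.

```bash
ls; mkdir -p pics; python3 - <<'E'
from cell import env
import cv2
print(env.state(), env.hold_point_z)
for n in ("scene","side","wrist"):
    c=env.read_camera(n); cv2.imwrite(f"pics/{n}0.png",c["pixels"])
    print(n,c["mtx"].tolist(),c["k1"],c["R"].tolist(),c["t"].tolist())
E
```

```text
pics
{'t': 0.0, 'joints': array([-1.05600318e-01,  4.91559099e-01,  1.55945106e+00,  1.91285098e-05,
        1.09171215e+00, -1.05582148e-01]), 'qvel': array([ 1.45652099e-03, -4.51398840e-06,  1.20798357e-03, -9.01693901e-04,
        1.29717094e-04, -1.05507249e-03]), 'tau': array([-9.52334158e-04, -6.12640929e+01, -2.58175153e+01,  6.92750537e-02,
        4.83079045e-02, -1.38641695e-05]), 'eef_pos': array([6.24717355e+02, 5.76566314e-02, 1.82861504e+02]), 'tcp_rot': array([-1.57191790e+00,  1.35920334e-04, -1.57082340e+00]), 'ft_force': array([-0.76124612,  0.02982234, -0.25607539]), 'moment': array([-0.02843862, -0.00570185,  0.0118078 ]), 'opening': 0.9994936762308867} 18.8
scene [[456.43942326910195, 0.0, 318.19394898911395], [0.0, 456.43942326910195, 199.07861734676112], [0.0, 0.0, 1.0]] -0.1187026315446519 [[0.3514757289762874, 0.9361113740675024, 0.012661251203568586], [0.6459974697403561, -0.23271556450919903, -0.7270011933444281], [-0.6776076158291355, 0.263702410638616, -0.6865194517227735]] [-299.4421199712449, -255.94043874805575, 1523.4644625789106]
side [[416.96847828193035, 0.0, 314.9888416242258], [0.0, 416.96847828193035, 203.71993312639276], [0.0, 0.0, 1.0]] -0.08983551341762434 [[0.942142511381641, -0.33517116971894656, -0.005270221696288313], [-0.21488470118704878, -0.5918096574279025, -0.7769079061065227], [0.25727816355697125, 0.7330904557858475, -0.6295921935606019]] [-512.1380565869063, 248.4160018235866, 845.5604203512814]
wrist [[340.48564991095526, 0.0, 313.2748780159094], [0.0, 340.48564991095526, 203.22151293202592], [0.0, 0.0, 1.0]] -0.029486723302775613 [[0.999999031532438, -0.0008972935505940461, -0.0010638601756127895], [-0.0006152632725590719, -0.9706805316200365, 0.24037247551446375], [-0.0012483530328526889, -0.24037158816742485, -0.9706801436191935]] [-623.5795599631555, -28.69096552547596, 389.3761790213545]
```

View pics/scene0.png

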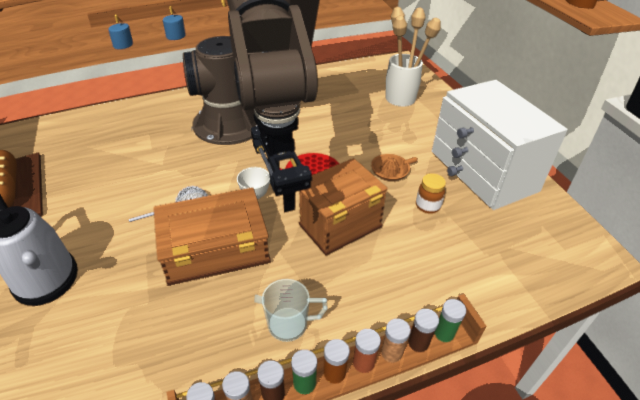

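View pics/side0.png

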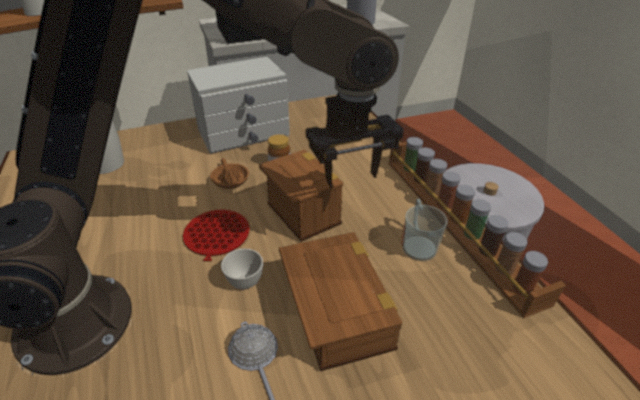

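View pics/wrist0.png

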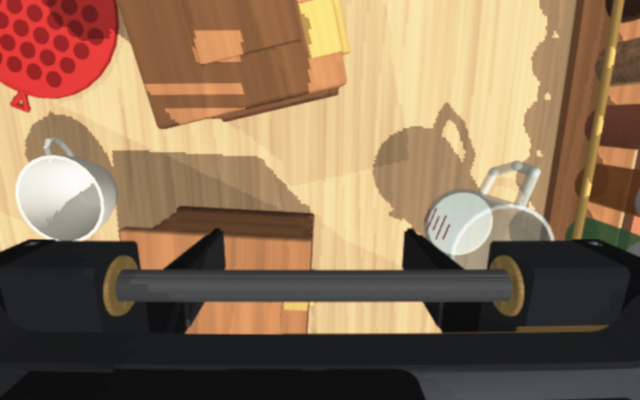

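The tea chest is the low box at scene (212,235) and side (340,300), with its hinges on the side away from the robot. The teacup (side 242,268) and strainer (side 252,347) stand in front of it. Next I'll measure all of these from depth.

```bash
cat > h.py <<'E'
import numpy as np, cv2
from cell import env
def cloud(n):
    c=env.read_camera(n); h,w=c["depth"].shape
    v,u=np.mgrid[0:h,0:w]
    p=np.stack([u.ravel(),v.ravel()],1).astype(np.float64)[:,None]
    s=cv2.undistortPoints(p,c["mtx"],np.array([c["k1"],0,0,0,0.]))[:,0]
    d=c["depth"].ravel().astype(float)
    X=np.c_[s*d[:,None],d]; W=(X-c["t"])@c["R"]
    W[d<=0]=np.nan
    return c,W.reshape(h,w,3)
def proj(c,P):
    P=np.atleast_2d(P).astype(float)
    return cv2.projectPoints(P,cv2.Rodrigues(c["R"])[0],c["t"],c["mtx"],np.array([c["k1"],0,0,0,0.]))[0][:,0]
E
python3 - <<'E'
from h import *
for n in ("scene","side"):
    c,W=cloud(n); np.save(n+".npy",W)
    Z=W[...,2]
    for lo,hi,nm in((90,108,"lid"),(130,150,"rec")):
        m=((Z>lo)&(Z<hi)&(W[...,0]>350)&(W[...,0]<900)&(abs(W[...,1])<400)).astype(np.uint8)
        k,l,st,_=cv2.connectedComponentsWithStats(m)
        for i in range(1,k):
            if st[i,4]>300:
                P=W[l==i]; r=cv2.minAreaRect(P[:,:2].astype(np.float32))
                print(n,nm,st[i,4],P.mean(0).round(),r,cv2.boxPoints(r).round().tolist(), np.median(P[:,2]).round(1))
    # top-down map
    m=(Z>4)&(W[...,0]>250)&(W[...,0]<900)&(abs(W[...,1])<450)
    img=np.zeros((650,900),np.uint8)
    P=W[m]; img[(900-P[:,0]).astype(int).clip(0,649),(450-P[:,1]).astype(int).clip(0,899)]=(P[:,2]+60).clip(0,255)
    cv2.imwrite(f"pics/top_{n}.png",cv2.resize(img,(800,578),interpolation=cv2.INTER_AREA))
E
```

```text
scene lid 5895 [ 541. -157.  102.] ((532.2780151367188, -154.32559204101562), (249.59036254882812, 182.79969787597656), 86.79023742675781) [[434.0, -274.0], [617.0, -284.0], [631.0, -35.0], [448.0, -25.0]] 101.8
scene lid 435 [616. 146.  99.] ((616.7513427734375, 149.04214477539062), (207.07305908203125, 99.2474136352539), 68.31901550292969) [[532.0, 71.0], [625.0, 34.0], [701.0, 227.0], [609.0, 264.0]] 98.8
scene lid 600 [794. -47.  97.] ((797.8546752929688, -43.01185607910156), (109.01275634765625, 106.1086654663086), 28.538053512573242) [[725.0, -22.0], [775.0, -116.0], [871.0, -64.0], [820.0, 30.0]] 98.1
scene rec 2966 [573. 165. 141.] ((565.2288208007812, 165.582275390625), (148.28488159179688, 183.66331481933594), 12.049588203430176) [[474.0, 240.0], [512.0, 60.0], [657.0, 91.0], [619.0, 271.0]] 140.8
side lid 358 [565.  99.  98.] ((537.190185546875, 127.70025634765625), (100.17606353759766, 205.80291748046875), 47.94677734375) [[427.0, 159.0], [580.0, 22.0], [647.0, 96.0], [494.0, 234.0]] 97.6
side lid 396 [795. -52.  96.] ((796.7564697265625, -46.839210510253906), (104.7991943359375, 103.21324157714844), 27.12267303466797) [[727.0, -25.0], [774.0, -117.0], [867.0, -69.0], [820.0, 23.0]] 96.4
side lid 9122 [ 526. -174.  100.] ((532.6077880859375, -156.37733459472656), (251.4095916748047, 177.313232421875), 86.79904174804688) [[437.0, -277.0], [614.0, -287.0], [628.0, -36.0], [451.0, -26.0]] 100.2
side rec 2430 [555. 151. 140.] ((560.9879150390625, 161.04409790039062), (140.16041564941406, 181.48577880859375), 12.348433494567871) [[473.0, 235.0], [512.0, 57.0], [649.0, 87.0], [610.0, 265.0]] 140.3
```

View pics/top_side.png

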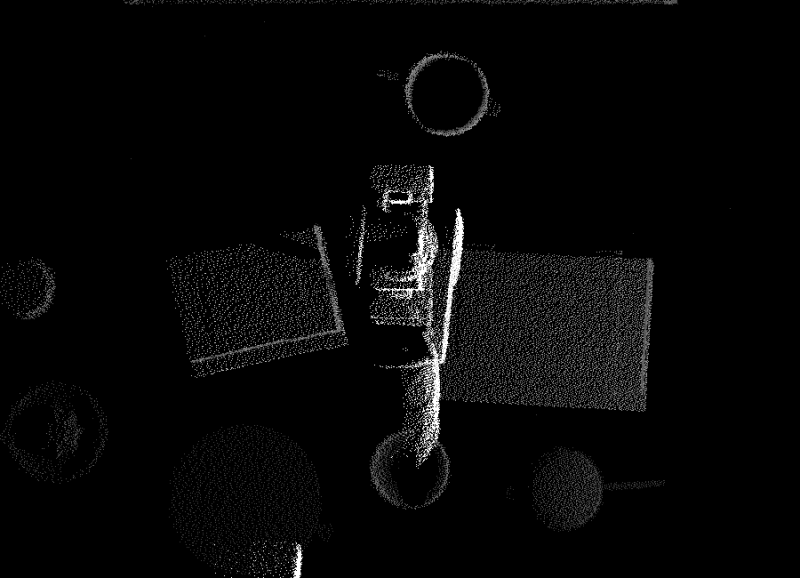

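```bash
python3 - <<'E'
from h import *
W=np.load("side.npy")
def box(u0,v0,u1,v1,z0=6,z1=200):
    P=W[v0:v1,u0:u1].reshape(-1,3); P=P[(P[:,2]>z0)&(P[:,2]<z1)]
    return P
for nm,b in dict(cup=(218,245,266,292),strainer=(225,320,278,399)).items():
    P=box(*b); print(nm,len(P),P.min(0).round(),P.max(0).round(),np.percentile(P,50,axis=0).round())
P=box(225,320,278,370,15,60);print(P.min(0).round(),P.max(0).round())
E
```

```text
cup 1368 [328. -57.   6.] [417. 118.  64.] [370.  12.  38.]
strainer 1693 [ 305. -296.    6.] [ 395. -144.   46.] [ 350. -199.   32.]
[ 307. -226.   15.] [ 393. -144.   46.]
```

```bash
python3 -m inch '[0,-0.005,0,0,8.5,0,1, 0,-0.005,0,0,8.5,0,1, 0,-0.005,0,0,8.5,0,1, 0,-0.005,0,0,8.5,0,1, 0,-0.005,0,0,8.5,0,1, 0,-0.005,0,0,8.5,0,1, 0,-0.005,0,0,8.5,0,1, 0,-0.005,0,0,8.5,0,1, 0,-0.005,0,0,8.5,0,1, 0,-0.005,0,0,8.5,0,1]'
python3 - <<'E'
from cell import env
s=env.state(); print(s['joints'].round(3),s['eef_pos'].round(1),s['tcp_rot'].round(3),s['opening'])
E
```

```text
t: 1.25
eef_pos: [625.0, 0.0, 233.6]
tcp_rot: [-1.571, -0.0, -3.06]
ft_force: [-0.2, 0.1, -0.3]
opening: 0.214
[-0.106  0.448  1.494 -0.     1.2    1.384] [625.    0.  233.6] [-1.571 -0.    -3.06 ] 0.21394954084698184
```

```bash
python3 -m inch '[0.02,0,0.03,0,7.9,0,1, 0.03,0,0.03,0,0,0,1, 0.03,0,0.03,0,0,0,1, 0.03,0,0.02,0,0,0,1, 0.02,0,0,0,0,0,1, 0,0,0,0,0,8,1, 0,0,0,0,0,8,1, 0,0,0,0,0,8,1]'
python3 - <<'E'
from cell import env
s=env.state(); print(s['joints'].round(3),s['eef_pos'].round(1),s['tcp_rot'].round(3),s['opening'])
E
```

```text
t: 2.05
eef_pos: [493.7, -106.4, 234.2]
tcp_rot: [-1.569, 0.425, 3.091]
ft_force: [1.6, 0.2, -1.4]
opening: 0.001
[-0.436  0.108  2.07   0.281  0.584  0.98 ] [ 493.7 -106.4  234.2] [-1.569  0.425  3.091] 0.0008625149889502665
```

```bash
cat > fk.py <<'E'
import numpy as np
from scipy.optimize import least_squares
from scipy.spatial.transform import Rotation as R
D=[([-.1056,.49156,1.55945,0,1.0917,-.1056],[624.85,0.03,183.2],[-1.5719,0,-1.5708]),
([-.106,.448,1.494,0,1.2,1.384],[625,0,233.6],[-1.571,0,-3.06]),
([-.436,.108,2.07,.281,.584,.98],[493.7,-106.4,234.2],[-1.569,.425,3.091])]
def fk(q,p):
    L1,L2,L3,L5,d,e=p
    A=R.from_euler('z',q[0]);B=A*R.from_euler('y',q[1]);C=B*R.from_euler('y',q[2])
    Dd=C*R.from_euler('z',q[3]);E=Dd*R.from_euler('y',q[4]);F=E*R.from_euler('z',q[5])
    # tool: y along fingers
    return A.apply([0,d,L1])+B.apply([0,0,L2])+C.apply([0,0,L3])+Dd.apply([0,e,0])+E.apply([0,0,L5]),F
E
python3 - <<'E'
from fk import *
f=lambda p:np.concatenate([fk(q,p)[0]-x for q,x,r in D])
r=least_squares(f,[200,400,400,250,60,0]); print(r.x.round(1),f(r.x).round(1))
for q,x,rr in D:
    F=fk(q,r.x)[1]; T=R.from_euler('xyz',rr); print((F.inv()*T).as_matrix().round(2).tolist())
E
```

```text
[128.  597.7 386.  293.   71.4  -5. ] [ 2.8  0.2  0.3 -3.   0.5  0.   0.  -0.8 -0.4]
[[0.0, -0.0, -1.0], [-1.0, -0.0, -0.0], [-0.0, 1.0, -0.0]]
[[-0.0, 0.0, -1.0], [-1.0, 0.0, 0.0], [0.0, 1.0, 0.0]]
[[0.0, 0.0, -1.0], [-1.0, 0.0, -0.0], [0.0, 1.0, 0.0]]
```

```bash
cat >> fk.py <<'E'
K=np.array([[0,0,-1],[-1,0,0],[0,1,0]])
lo=np.array([-3.1,-.84,.05,-1.13,.06,-2.69]);hi=np.array([3.1,2.19,2.79,4.28,2.93,2.69])
def target(tilt,yaw=-3.2):
    h=np.radians(yaw);t=np.radians(tilt)  # tilt below horizontal
    f=np.array([np.cos(h),np.sin(h),0]);y=f*np.cos(t)-np.array([0,0,np.sin(t)])
    z=np.array([np.sin(h),-np.cos(h),0]);x=np.cross(y,z)
    return R.from_matrix(np.c_[x,y,z])
def ik(x,T,p,q0):
    def g(q):
        P,F=fk(q,p);return np.r_[(P-x)/100,((F*R.from_matrix(K)).inv()*T).as_rotvec()]
    r=least_squares(g,np.clip(q0,lo+1e-3,hi-1e-3),bounds=(lo,hi));return r.x,r.cost
E
python3 - <<'E'
from fk import *
p=[128,597.7,386,293,71.4,-5]
q0=[-.436,.108,2.07,.281,.584,.98]; q1=[-.3,.1,2.5,3.1,.5,-1.8]
for yaw in (-3.2,-20):
  for t in (30,40,50,60):
    for x in ([430,-120,75],[458,-120,72],[620,-130,220]):
      T=target(t,yaw)
      a=ik(x,T,p,q0);b=ik(x,T,p,q1)
      print(yaw,t,x,a[0].round(2),'%.4f'%a[1],b[0].round(2),'%.4f'%b[1])
E
```

```text
-3.2 30 [430, -120, 75] [-0.89  0.55  2.79  2.3   1.03 -1.7 ] 0.0160 [-0.89  0.55  2.79  2.3   1.03 -1.7 ] 0.0160
-3.2 30 [458, -120, 72] [-0.81  0.62  2.79  2.43  1.15 -1.75] 0.0062 [-0.81  0.62  2.79  2.43  1.15 -1.75] 0.0062
-3.2 30 [620, -130, 220] [-0.5   0.31  2.29  2.4   0.59 -1.15] 0.0000 [-0.5   0.31  2.29  2.4   0.59 -1.15] 0.0000
-3.2 40 [430, -120, 75] [-0.81  0.51  2.79  2.46  0.96 -1.69] 0.0005 [-0.81  0.51  2.79  2.46  0.96 -1.69] 0.0005
-3.2 40 [458, -120, 72] [-0.73  0.54  2.75  2.53  0.99 -1.68] 0.0000 [-0.73  0.54  2.75  2.53  0.99 -1.68] 0.0000
-3.2 40 [620, -130, 220] [-0.47  0.27  2.16  1.93  0.33 -0.65] 0.0000 [-0.47  0.27  2.16  1.93  0.33 -0.65] 0.0000
-3.2 50 [430, -120, 75] [-0.71  0.38  2.67  2.4   0.62 -1.47] 0.0000 [-0.71  0.38  2.67  2.4   0.62 -1.47] 0.0000
-3.2 50 [458, -120, 72] [-0.65  0.4   2.61  2.44  0.59 -1.43] 0.0000 [-0.65  0.4   2.61  2.44  0.59 -1.43] 0.0000
-3.2 50 [620, -130, 220] [-0.42  0.27  2.03  0.93  0.29  0.37] 0.0000 [-0.42  0.27  2.03  0.93  0.29  0.37] 0.0000
-3.2 60 [430, -120, 75] [-0.62  0.31  2.52  2.04  0.3  -0.99] 0.0000 [-
[... 931 characters left out ...]
  0.18 -1.69] 0.0000
-20 50 [430, -120, 75] [-0.52  0.37  2.69  2.96  0.62 -1.55] 0.0000 [-0.52  0.37  2.69  2.96  0.62 -1.55] 0.0000
-20 50 [458, -120, 72] [-0.47  0.39  2.63  3.    0.58 -1.55] 0.0000 [-0.47  0.39  2.63  3.    0.58 -1.55] 0.0000
-20 50 [620, -130, 220] [-0.3   0.27  2.05 -0.26  0.14  1.86] 0.0000 [-0.3   0.27  2.12  4.28  0.06 -2.67] 0.0037
-20 60 [430, -120, 75] [-0.49  0.3   2.54  2.83  0.23 -1.39] 0.0000 [-0.49  0.3   2.54  2.83  0.23 -1.39] 0.0000
-20 60 [458, -120, 72] [-0.45  0.34  2.48  2.89  0.2  -1.41] 0.0000 [-0.45  0.34  2.48  2.89  0.2  -1.41] 0.0000
-20 60 [620, -130, 220] [-0.3   0.29  1.91 -0.06  0.42  1.67] 0.0000 [-0.3   0.27  2.12  4.28  0.06 -2.67] 0.0330
```

```bash
python3 -m inch '[0.01,0,0.005,0,0,4,1, 0.01,0,0.005,0,0,4,1, 0.01,0,0,0,0,4,1, 0.01,0,0,0,0,4,1, 0,0,0,0,0,0,1, 0,0,0,0,0,0,1]'
python3 - <<'E'
from cell import env
s=env.state(); print(s['joints'].round(3),s['eef_pos'].round(1),s['tcp_rot'].round(3),s['opening'])
E
```

```text
t: 2.65
eef_pos: [466.7, -111.3, 218.1]
tcp_rot: [-1.583, 0.645, 3.091]
ft_force: [0.8, -0.6, 0.5]
opening: 0.003
[-0.575  0.064  2.296  1.003  0.378  0.167] [ 466.7 -111.3  218.1] [-1.583  0.645  3.091] 0.002500909837321535
```

```bash
python3 -m inch '[0.0163,0.006,0.002,0,0,0.5,1, 0.0163,0.006,0.002,0,0,0.5,1, 0.0163,0.006,0.002,0,0,0.5,1, 0.0163,0.006,0.002,0,0,0.5,1, 0.0163,0.006,0.002,0,0,0.5,1, 0.0163,0.006,0.002,0,0,0.5,1, 0,0,0,0,0,0,1, 0,0,0,0,0,0,1]'
python3 - <<'E'
from h import *
s=env.state(); print(s['joints'].round(3),s['eef_pos'].round(1),s['tcp_rot'].round(3),s['opening'])
c=env.read_camera("side"); cv2.imwrite("pics/side1.png",c["pixels"])
E
```

```text
t: 3.45
eef_pos: [412.8, -119.7, 129.7]
tcp_rot: [-1.587, 0.697, 3.09]
ft_force: [0.0, -0.8, 0.6]
opening: 0.008
[-0.754  0.252  2.563  2.025  0.495 -1.086] [ 412.8 -119.7  129.7] [-1.587  0.697  3.09 ] 0.007874356400888202
```

View pics/side1.png

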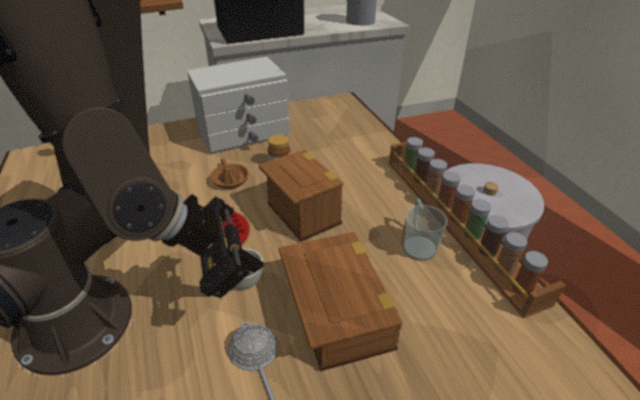

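```bash
python3 -m inch '[0.0088,0.0104,0.001,0,0,0,1, 0.0088,0.0104,0.001,0,0,0,1, 0.0088,0.0104,0.001,0,0,0,1, 0.0088,0.0104,0.001,0,0,0,1, 0.0088,0.0104,0.001,0,0,0,1, 0,0,0,0,0,0,1, 0,0,0,0,0,0,1]'
python3 - <<'E'
from h import *
s=env.state(); print(s['joints'].round(3),s['eef_pos'].round(1),s['tcp_rot'].round(3),s['ft_force'])
c=env.read_camera("side"); cv2.imwrite("pics/side2.png",cv2.resize(c["pixels"][180:400,160:420],None,fx=2.5,fy=2.5))
E
```

```text
t: 4.2
eef_pos: [412.2, -123.6, 61.8]
tcp_rot: [-1.585, 0.699, 3.091]
ft_force: [-0.4, 0.4, 0.5]
opening: 0.007
[-0.768  0.53   2.648  2.429  0.726 -1.591] [ 412.2 -123.6   61.8] [-1.585  0.699  3.091] [-0.35198049  0.41700111  0.53065909]
```

View pics/side2.png

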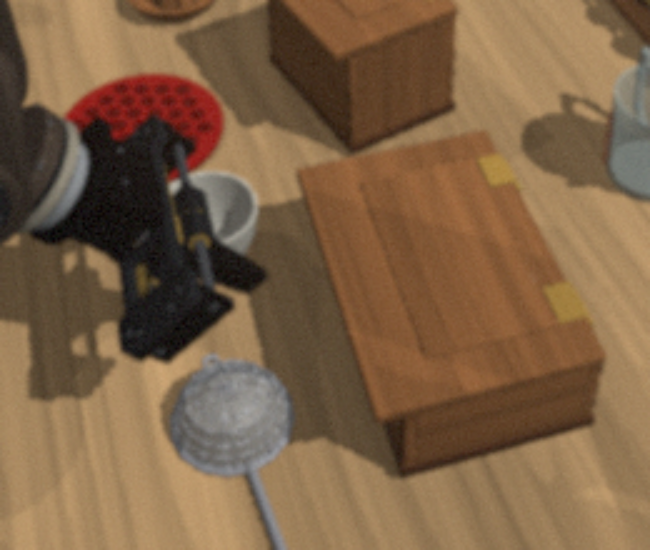

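The fingertip (crop 262,275) is in front of and below the lip, and clear of the cup and strainer. Next I'll slide it forward under the lip.

```bash
python3 -m inch '[-0.0071,0.006,0,0,0,0,1, -0.0071,0.006,0,0,0,0,1, -0.0071,0.006,0,0,0,0,1, -0.0071,0.006,0,0,0,0,1, 0,0,0,0,0,0,1, 0,0,0,0,0,0,1]'
python3 - <<'E'
from h import *
s=env.state(); print(s['joints'].round(3),s['eef_pos'].round(1),s['tcp_rot'].round(3),s['ft_force'])
c=env.read_camera("side"); cv2.imwrite("pics/side3.png",cv2.resize(c["pixels"][180:400,160:420],None,fx=2.5,fy=2.5))
E
```

```text
t: 4.85
eef_pos: [448.7, -125.3, 61.2]
tcp_rot: [-1.583, 0.698, 3.093]
ft_force: [-0.2, 0.1, 0.6]
opening: 0.006
[-0.677  0.519  2.562  2.447  0.65  -1.495] [ 448.7 -125.3   61.2] [-1.583  0.698  3.093] [-0.227322    0.14117301  0.61038701]
```

View pics/side3.png

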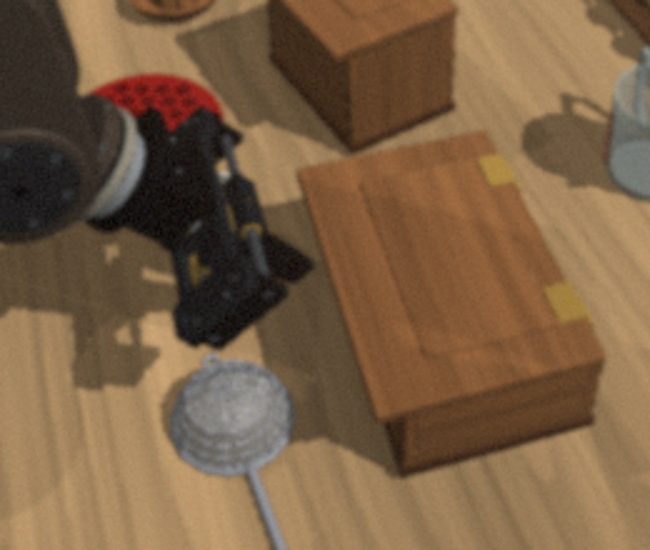

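```bash
python3 - <<'E'
from h import *
c=env.read_camera("side"); 
h=np.radians(-3.2);f=np.array([np.cos(h),np.sin(h),0])
T=np.array([448.7,-125.3,61.2]); corner=T+7.7*f+[0,0,6.4]
n=["tcp","corner","lipedge y-125","lip-26","lip-277"]
for a,b in zip(n,proj(c,[T,corner,[445,-125,88],[451,-26,88],[437,-277,88]])): print(a,((b-[160,180])*2.5).round(0))
W=cloud("side")[1]
for u,v in((300,265),(308,265),(290,255),(280,265)): print(u,v,W[180+int(v/2.5),160+int(u/2.5)].round())
E
```

```text
tcp [328. 282.]
corner [337. 275.]
lipedge y-125 [322. 262.]
lip-26 [295. 175.]
lip-277 [376. 428.]
300 265 [ 426. -133.  101.]
308 265 [ 432. -132.   98.]
290 255 [ 419. -133.  115.]
280 265 [ 410. -134.  108.]
```

```bash
python3 - <<'E'
import numpy as np
a=np.radians(50);c,s=np.cos(a),np.sin(a);S=19
def corner(t):
    if t<a: return np.array([172-172*np.cos(t)+S*c, 172*np.sin(t)-S*s])
    r=172-S; return np.array([172-r*np.cos(t), r*np.sin(t)])
prev=np.array([11.4,67.6-88])
for t in np.radians([0]+list(range(4,109,4))):
    p=corner(t);d=p-prev;prev=p
    print(round(np.degrees(t)),p.round(1),"tx %.4f ty %.4f"%((-s*d[0]-c*d[1])/1e3,(c*d[0]-s*d[1])/1e3))
E
```

```text
0 [ 12.2 -14.6] tx -0.0044 ty -0.0040
4 [12.6 -2.6] tx -0.0080 ty -0.0089
8 [13.9  9.4] tx -0.0086 ty -0.0083
12 [16.  21.2] tx -0.0092 ty -0.0077
16 [18.9 32.9] tx -0.0097 ty -0.0071
20 [22.6 44.3] tx -0.0102 ty -0.0064
24 [27.1 55.4] tx -0.0106 ty -0.0056
28 [32.3 66.2] tx -0.0110 ty -0.0049
32 [38.3 76.6] tx -0.0113 ty -0.0041
36 [45.1 86.5] tx -0.0115 ty -0.0033
40 [52.5 96. ] tx -0.0117 ty -0.0025
44 [ 60.5 104.9] tx -0.0119 ty -0.0017
48 [ 69.1 113.3] tx -0.0120 ty -0.0008
52 [ 77.8 120.6] tx -0.0113 ty -0.0000
56 [ 86.4 126.8] tx -0.0107 ty 0.0007
60 [ 95.5 132.5] tx -0.0106 ty 0.0015
64 [104.9 137.5] tx -0.0104 ty 0.0022
68 [114.7 141.9] tx -0.0103 ty 0.0029
72 [124.7 145.5] tx -0.0100 ty 0.0037
76 [135.  148.5] tx -0.0098 ty 0.0043
80 [145.4 150.7] tx -0.0094 ty 0.0050
84 [156.  152.2] tx -0.0091 ty 0.0057
88 [166.7 152.9] tx -0.0086 ty 0.0063
92 [177.3 152.9] tx -0.0082 ty 0.0069
96 [188.  152.2] tx -0.0077 ty 0.0074
100 [198.6 150.7] tx -0.0071 ty 0.0079
104 [209.  148.5] tx -0.0066 ty 0.0084
108 [219.3 145.5] tx -0.0060 ty 0.0089
```

Lift to about 24° first, then check.

```bash
python3 -m inch '[-0.0044,-0.004,0,0,0,0,1, -0.008,-0.0089,0,0,0,0,1, -0.0086,-0.0083,0,0,0,0,1, -0.0092,-0.0077,0,0,0,0,1, -0.0097,-0.0071,0,0,0,0,1, -0.0102,-0.0064,0,0,0,0,1, -0.0106,-0.0056,0,0,0,0,1, 0,0,0,0,0,0,1]'
python3 - <<'E'
from h import *
s=env.state(); print(s['joints'].round(3),s['eef_pos'].round(1),s['tcp_rot'].round(3),s['ft_force'])
c=env.read_camera("side"); cv2.imwrite("pics/side4.png",cv2.resize(c["pixels"][150:400,160:420],None,fx=2.3,fy=2.3))
E
```

```text
t: 5.8
eef_pos: [464.7, -127.3, 138.1]
tcp_rot: [-1.582, 0.7, 3.093]
ft_force: [-0.6, -0.4, -0.5]
opening: 0.006
[-0.647  0.272  2.444  1.984  0.418 -0.93 ] [ 464.7 -127.3  138.1] [-1.582  0.7    3.093] [-0.58245496 -0.43797107 -0.53953387]
```

View pics/side4.png

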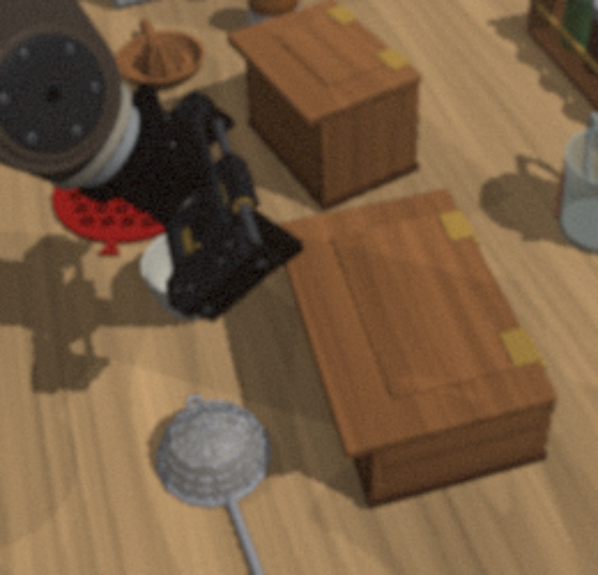

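```bash
python3 - <<'E'
from h import *
c,W=cloud("side"); Z=W[...,2]
m=((Z>90)&(Z<108)&(W[...,0]>350)&(W[...,0]<900)&(W[...,1]<0)).astype(np.uint8)
k,l,st,_=cv2.connectedComponentsWithStats(m)
i=1+np.argmax(st[1:,4]);P=W[l==i];r=cv2.minAreaRect(P[:,:2].astype(np.float32));print(r,cv2.boxPoints(r).round().tolist(),np.median(P[:,2]))
# lip edge x per y (percentile)
for y in range(-270,-30,30):
    q=P[abs(P[:,1]-y)<6]; print(y,np.percentile(q[:,0],[1,99]).round(1),np.percentile(q[:,2],[5,95]).round(1))
# dark finger pts
px=c["pixels"].max(2)
for n in("side","scene"):
    c,W=cloud(n); m=(c["pixels"].max(2)<60)&(W[...,2]>105)&(W[...,0]>400)&(W[...,0]<520)&(abs(W[...,1]+120)<40)
    Q=W[m]; o=np.argsort(Q[:,0])[-12:]; print(n,len(Q)); print(Q[o].round().tolist())
    cv2.imwrite(f"pics/{n}5.png",c["pixels"])
E
```

```text
((532.3271484375, -156.6756134033203), (250.5911102294922, 177.3538360595703), 86.91458129882812) [[437.0, -277.0], [614.0, -287.0], [628.0, -36.0], [451.0, -27.0]] 100.25000708850828
-270 [438.3 607.1] [ 96.8 101. ]
-240 [440.2 610.7] [ 98.1 104. ]
-210 [441.7 609.1] [ 97.4 102.7]
-180 [443.7 611. ] [ 97.7 102.9]
-150 [445.8 611.6] [ 97.9 103.3]
-120 [446.7 613.7] [ 97.9 103.4]
-90 [449.4 617. ] [ 98.2 103.8]
-60 [471.4 617.9] [ 97.9 101.7]
side 413
[[445.0, -133.0, 171.0], [446.0, -131.0, 167.0], [446.0, -132.0, 175.0], [446.0, -125.0, 173.0], [447.0, -129.0, 175.0], [447.0, -132.0, 167.0], [447.0, -132.0, 169.0], [448.0, -132.0, 172.0], [448.0, -131.0, 174.0], [449.0, -134.0, 171.0], [449.0, -126.0, 170.0], [449.0, -132.0, 171.0]]
scene 367
[[443.0, -127.0, 177.0], [444.0, -126.0, 180.0], [444.0, -129.0, 178.0], [445.0, -125.0, 174.0], [445.0, -126.0, 169.0], [445.0, -129.0, 176.0], [446.0, -125.0, 172.0], [446.0, -127.0, 176.0], [446.0, -122.0, 178.0], [447.0, -123.0, 173.0], [448.0, -123.0, 176.0], [449.0, -128.0, 175.0]]
```

View pics/scene5.png

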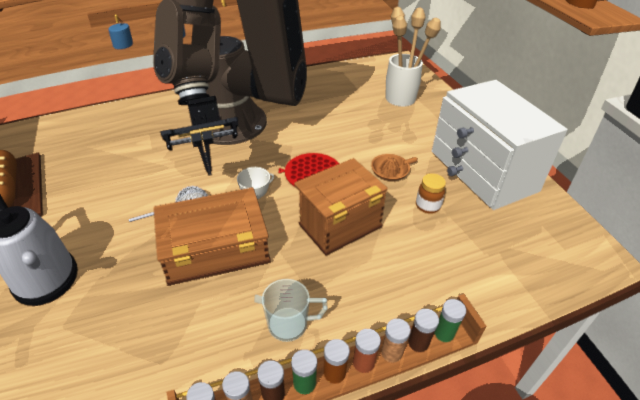

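```bash
python3 - <<'E'
from h import *
T=env.state()['eef_pos']; h=np.radians(-2.8);f=np.array([np.cos(h),np.sin(h),0])*.643+np.array([0,0,-.766])
for n in("scene","side"):
    c,W=cloud(n); print(n)
    for s in(0,-10,-20,-30,-40): 
        p=proj(c,T+s*f)[0]; u,v=p.round().astype(int); print(s,p.round(),W[v,u].round(),c["pixels"][v,u])
    u,v=proj(c,T)[0].round().astype(int)
    im=cv2.resize(c["pixels"][v-50:v+50,u-65:u+65],None,fx=6,fy=6); cv2.circle(im,(390,300),5,(0,255,0),-1)
    cv2.imwrite(f"pics/{n}6.png",im)
E
```

```text
scene
0 [212. 188.] [ 303. -116.   -2.] [149 215 244]
-10 [211. 184.] [ 287. -116.   -1.] [129 190 229]
-20 [210. 180.] [ 266. -115.   -3.] [129 190 230]
-30 [209. 176.] [ 248. -115.   -2.] [118 174 216]
-40 [209. 172.] [ 446. -125.  172.] [42 44 48]
side
0 [297. 266.] [472. -96. 102.] [ 51  83 126]
-10 [294. 264.] [468. -89. 102.] [ 53  80 121]
-20 [290. 262.] [462. -79. 100.] [ 42  72 113]
-30 [287. 260.] [ 444. -132.  165.] [23 27 35]
-40 [283. 258.] [ 436. -135.  176.] [17 23 32]
```

View pics/scene6.png

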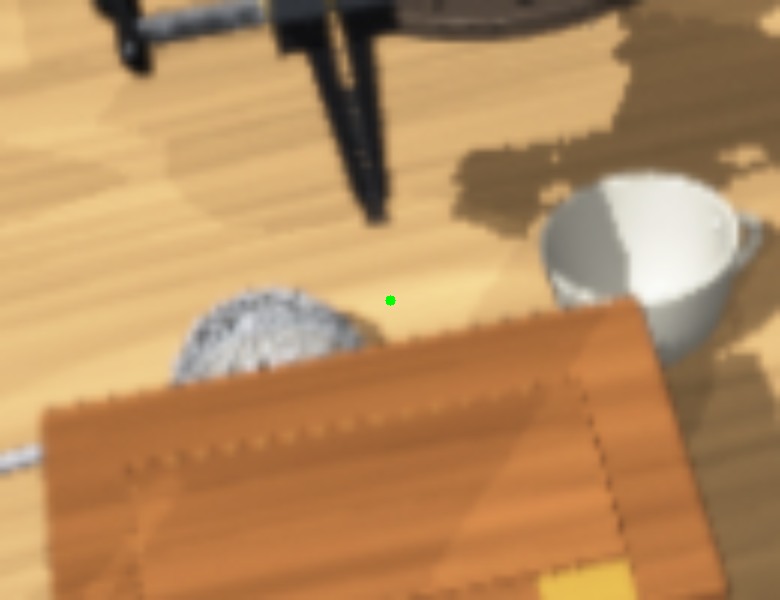

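View pics/side6.png

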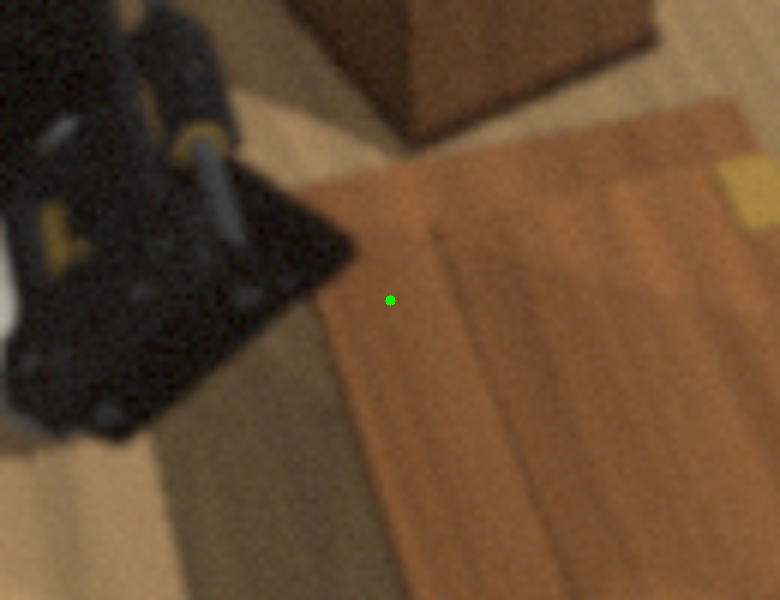

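```bash
python3 - <<'E'
from h import *
T=env.state()['eef_pos']
ps=[];Ps=[]
for n,p in(("scene",(209.5,175.)),("side",(289.,260.))):
    c=env.read_camera(n)
    ps.append(cv2.undistortPoints(np.array([[p]]),c["mtx"],np.array([c["k1"],0,0,0,0.]))[0,0]);Ps.append(np.c_[c["R"],c["t"]])
X=cv2.triangulatePoints(Ps[0],Ps[1],ps[0],ps[1])[:,0];X=X[:3]/X[3];print(X.round(1),T.round(1))
d=X-T;print(d.round(1),"along",d@[.642,-.03,-.766],"upperface",d@[.765,-.04,.643])
# all finger points (dark, near axis), coordinates along / normal / lateral
for n in("side","scene"):
    c,W=cloud(n);Q=W.reshape(-1,3)[(c["pixels"].max(2)<70).ravel()]-T
    f=np.array([.642,-.031,-.766]);u=np.array([.765,-.037,.643]);l=np.cross(f,u)
    A=np.c_[Q@f,Q@u,Q@l];A=A[(A[:,0]>-75)&(A[:,0]<5)&(abs(A[:,1])<40)&(abs(A[:,2])<40)]
    for s in range(-75,5,6):
        B=A[(A[:,0]>=s)&(A[:,0]<s+6)]
        if len(B)>3:print(n,s,len(B),np.percentile(B[:,1:],[2,98],axis=0).round().tolist())
E
```

```text
[ 447.1 -127.1  161.9] [ 463.9 -126.9  136.3]
[-16.8  -0.2  25.6] along -30.430876336099242 upperface 3.624231952708877
side -75 27 [[1.0, -1.0], [13.0, 13.0]]
side -69 26 [[-2.0, -1.0], [13.0, 13.0]]
side -63 23 [[-1.0, -1.0], [12.0, 12.0]]
side -57 26 [[-1.0, -0.0], [12.0, 12.0]]
side -51 28 [[-2.0, -1.0], [12.0, 11.0]]
side -45 17 [[-4.0, 0.0], [12.0, 10.0]]
side -39 29 [[-8.0, -0.0], [12.0, 8.0]]
scene -75 19 [[8.0, -7.0], [13.0, 8.0]]
scene -69 17 [[5.0, -6.0], [16.0, 7.0]]
scene -63 16 [[8.0, -7.0], [15.0, 6.0]]
scene -57 15 [[7.0, -6.0], [14.0, 6.0]]
scene -51 12 [[8.0, -5.0], [14.0, 5.0]]
scene -45 10 [[3.0, -4.0], [16.0, 3.0]]
scene -39 4 [[9.0, -3.0], [13.0, 2.0]]
```

The real tip ends about 32 mm short of the reported TCP with the fingers shut. The finger therefore rose in front of the lip without touching it. I'll back off, go lower and further in, using the true tip.

```bash
python3 -m inch '[0.0115,-0.0097,0.009,0,0,0,1, 0.0115,-0.0097,0.009,0,0,0,1, 0.0108,0.0129,0,0,0,0,1, 0.0108,0.0129,0,0,0,0,1, 0.0108,0.0129,0,0,0,0,1, 0.0108,0.0129,0,0,0,0,1, 0.0108,0.0129,0,0,0,0,1, 0.0108,0.0129,0,0,0,0,1, 0,0,0,0,0,0,1]'
python3 - <<'E'
from h import *
s=env.state(); print(s['joints'].round(3),s['eef_pos'].round(1),s['tcp_rot'].round(3),s['ft_force'])
c=env.read_camera("side"); cv2.imwrite("pics/side7.png",cv2.resize(c["pixels"][150:400,160:420],None,fx=2.3,fy=2.3))
E
```

```text
t: 7.2
eef_pos: [433.1, -142.5, 34.0]
tcp_rot: [-1.586, 0.695, 3.09]
ft_force: [-0.2, 0.1, -0.4]
opening: 0.002
[-0.762  0.623  2.596  2.464  0.754 -1.628] [ 433.1 -142.5   34. ] [-1.586  0.695  3.09 ] [-0.17050888  0.0772558  -0.41484736]
```

View pics/side7.png

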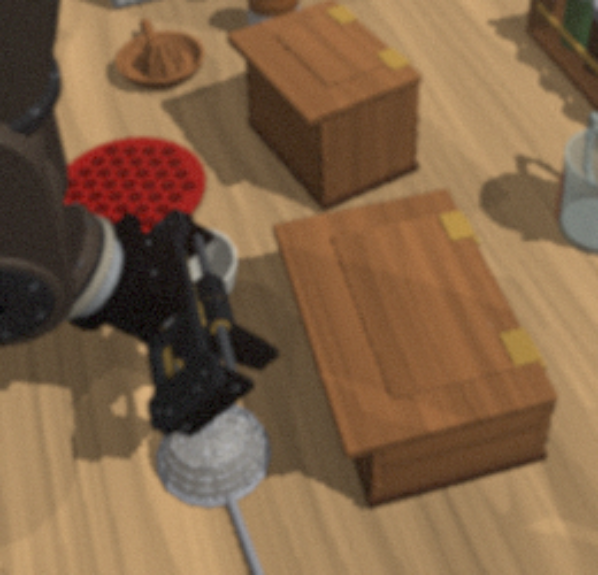

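```bash
python3 -m inch '[-0.0076,0.0057,0,0,0,0,1, -0.0076,0.0057,0,0,0,0,1, -0.0076,0.0057,0,0,0,0,1, -0.0076,0.0057,0,0,0,0,1, 0,0,0,0,0,0,1]'
python3 - <<'E'
from h import *
s=env.state(); print(s['joints'].round(3),s['eef_pos'].round(1),s['tcp_rot'].round(3),s['ft_force'])
c,W=cloud("side"); cv2.imwrite("pics/side8.png",cv2.resize(c["pixels"][150:400,160:420],None,fx=2.3,fy=2.3))
T=s['eef_pos'];f=np.array([.642,-.031,-.766]);u=np.array([.765,-.037,.643])
Q=W.reshape(-1,3)[(c["pixels"].max(2)<60).ravel()];Q=Q[(np.linalg.norm(Q-T,axis=1)<60)&(Q[:,2]>60)];print(Q[np.argsort(-Q[:,0])[:8]].round().tolist())
E
```

```text
t: 7.75
eef_pos: [472.5, -144.1, 38.6]
tcp_rot: [-1.582, 0.698, 3.094]
ft_force: [0.3, 0.0, -1.5]
opening: 0.007
[-0.676  0.593  2.504  2.463  0.664 -1.515] [ 472.5 -144.1   38.6] [-1.582  0.698  3.094] [ 0.31846762  0.02814185 -1.51948903]
[[447.0, -149.0, 65.0], [447.0, -149.0, 62.0], [447.0, -150.0, 70.0], [447.0, -152.0, 75.0], [445.0, -149.0, 62.0], [445.0, -152.0, 85.0], [445.0, -140.0, 89.0], [445.0, -151.0, 68.0]]
```

View pics/side8.png

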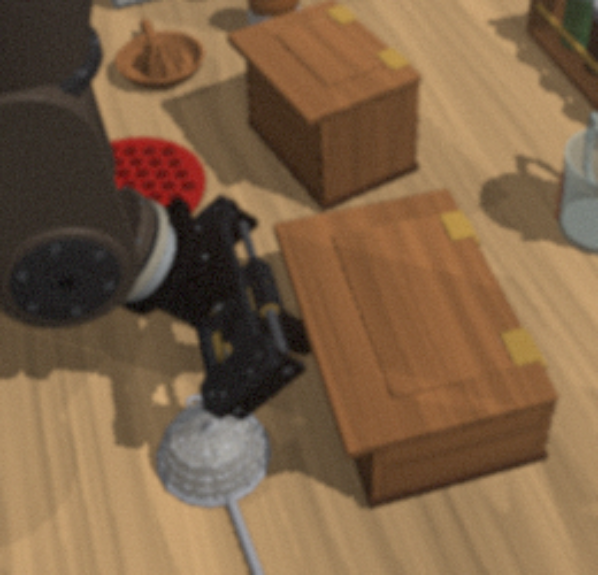

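```bash
python3 -m inch '[-0.008,-0.0089,0,0,0,0,1, -0.0086,-0.0083,0,0,0,0,1, -0.0092,-0.0077,0,0,0,0,1, -0.0097,-0.0071,0,0,0,0,1, -0.0102,-0.0064,0,0,0,0,1, -0.0106,-0.0056,0,0,0,0,1]'
python3 - <<'E'
from h import *
s=env.state(); print(s['joints'].round(3),s['eef_pos'].round(1),s['tcp_rot'].round(3),s['ft_force'])
c=env.read_camera("side"); cv2.imwrite("pics/side9.png",cv2.resize(c["pixels"][150:400,160:420],None,fx=2.3,fy=2.3))
E
```

```text
t: 8.4
eef_pos: [486.1, -145.5, 108.4]
tcp_rot: [-1.583, 0.697, 3.092]
ft_force: [-0.1, 0.9, -2.0]
opening: 0.005
[-0.652  0.379  2.416  2.123  0.455 -1.088] [ 486.1 -145.5  108.4] [-1.583  0.697  3.092] [-0.12238927  0.92155752 -1.99602108]
```

View pics/side9.png

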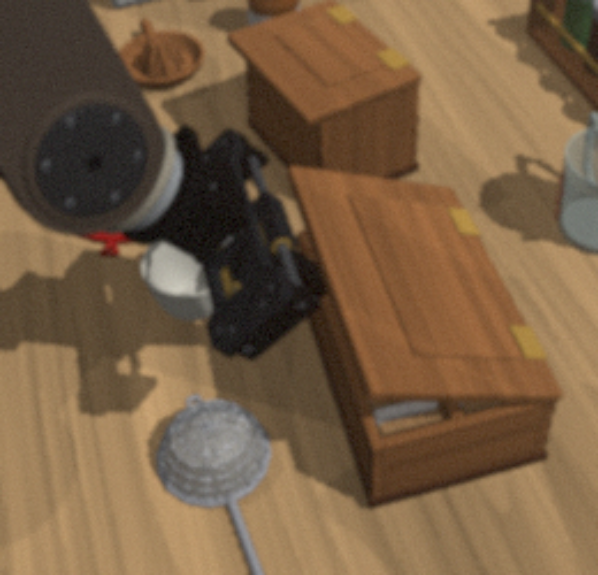

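The lid is riding up on the finger at about 22°, and the chest hasn't moved. I'll continue the arc.

```bash
python3 -m inch '[-0.011,-0.0049,0,0,0,0,1, -0.0113,-0.0041,0,0,0,0,1, -0.0115,-0.0033,0,0,0,0,1, -0.0117,-0.0025,0,0,0,0,1, -0.0119,-0.0017,0,0,0,0,1, -0.012,-0.0008,0,0,0,0,1, -0.0113,0,0,0,0,0,1]'
python3 - <<'E'
from h import *
s=env.state(); print(s['joints'].round(3),s['eef_pos'].round(1),s['tcp_rot'].round(3),s['ft_force'])
c=env.read_camera("side"); cv2.imwrite("pics/side10.png",cv2.resize(c["pixels"][150:400,160:420],None,fx=2.3,fy=2.3))
E
```

```text
t: 9.15
eef_pos: [537.0, -148.1, 173.1]
tcp_rot: [-1.584, 0.698, 3.092]
ft_force: [-1.1, -1.2, -1.2]
opening: 0.004
[-0.573  0.27   2.239  1.541  0.339 -0.387] [ 537.  -148.1  173.1] [-1.584  0.698  3.092] [-1.07306684 -1.15100233 -1.15056827]
```

View pics/side10.png

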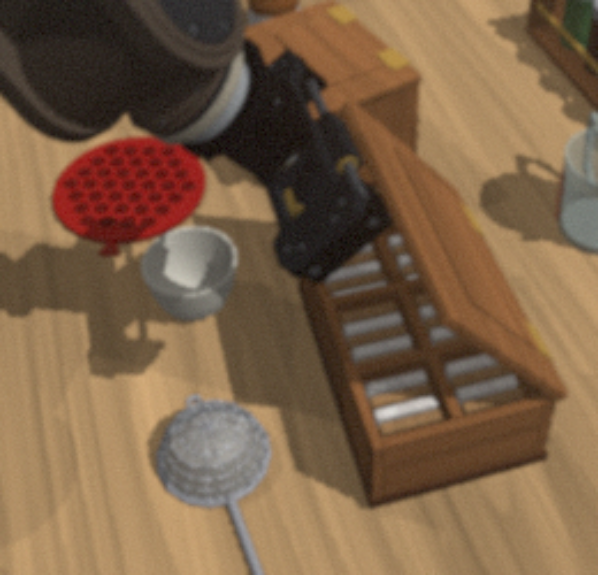

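```bash
python3 -m inch '[-0.0107,0.0007,0,0,0,0,1, -0.0106,0.0015,0,0,0,0,1, -0.0104,0.0022,0,0,0,0,1, -0.0103,0.0029,0,0,0,0,1, -0.01,0.0037,0,0,0,0,1, -0.0098,0.0043,0,0,0,0,1, -0.0094,0.005,0,0,0,0,1]'
python3 - <<'E'
from h import *
s=env.state(); print(s['joints'].round(3),s['eef_pos'].round(1),s['tcp_rot'].round(3),s['ft_force'])
c=env.read_camera("side"); cv2.imwrite("pics/side11.png",cv2.resize(c["pixels"][150:400,160:420],None,fx=2.3,fy=2.3))
E
```

```text
t: 9.9
eef_pos: [604.4, -151.1, 202.7]
tcp_rot: [-1.585, 0.697, 3.092]
ft_force: [-0.3, 0.1, 0.3]
opening: 0.008
[-0.493  0.297  2.065  1.146  0.322  0.094] [ 604.4 -151.1  202.7] [-1.585  0.697  3.092] [-0.28465486  0.07027604  0.33217287]
```

View pics/side11.png

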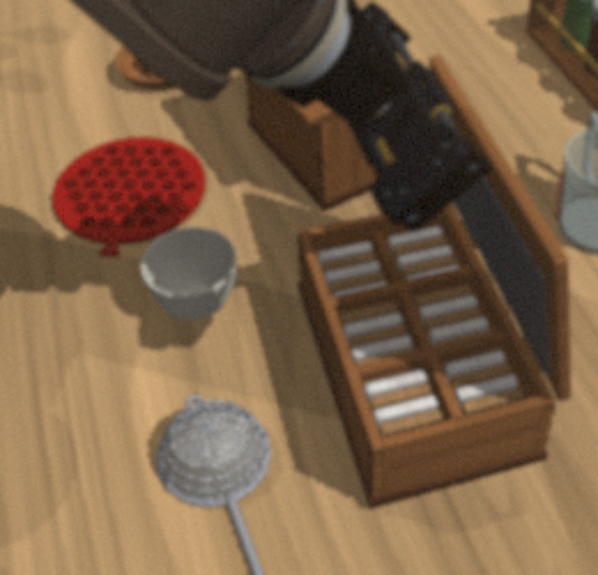

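```bash
python3 -m inch '[-0.0091,0.0057,0,0,0,0,1, -0.0043,0.0031,0,0,0,0,1, -0.0043,0.0032,0,0,0,0,1, -0.0041,0.0034,0,0,0,0,1, -0.0041,0.0035,0,0,0,0,1, -0.0077,0.0074,0,0,0,0,1, -0.0071,0.0079,0,0,0,0,1, 0,0,0,0,0,0,1, 0,0,0,0,0,0,1]'
python3 - <<'E'
from h import *
s=env.state(); print(s['joints'].round(3),s['eef_pos'].round(1),s['tcp_rot'].round(3),s['ft_force'])
c=env.read_camera("side"); cv2.imwrite("pics/side12.png",cv2.resize(c["pixels"][150:400,160:420],None,fx=2.3,fy=2.3))
E
```

```text
t: 10.85
eef_pos: [657.5, -153.5, 202.8]
tcp_rot: [-1.584, 0.697, 3.092]
ft_force: [-0.2, 0.5, 0.5]
opening: 0.006
[-0.445  0.363  1.952  1.002  0.313  0.281] [ 657.5 -153.5  202.8] [-1.584  0.697  3.092] [-0.23888507  0.52633094  0.53300368]
```

View pics/side12.png

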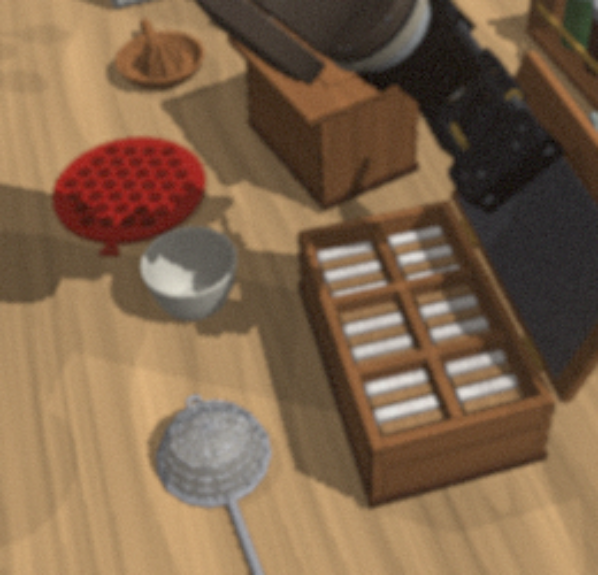

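The lid is past upright and resting on its stops. I'll withdraw along the finger axis.

```bash
python3 -m inch '[0.005,-0.01,0,0,0,0,1, 0.006,-0.02,0,0,0,0,1, 0.006,-0.025,0,0,0,0,1, 0.006,-0.025,0,0,0,0,1, 0.006,-0.025,0,0,0,0,1, 0,-0.02,0,0,0,0,1, 0,0,0,0,0,0,1, 0,0,0,0,0,0,1, 0,0,0,0,0,0,1]'
python3 - <<'E'
from h import *
s=env.state(); print(s['eef_pos'].round(1),s['ft_force'],abs(s['qvel']).max())
for n in("side","scene"):
    c,W=cloud(n); cv2.imwrite(f"pics/{n}13.png",c["pixels"])
    W0=np.load(n+".npy"); d=np.abs(W[...,2]-W0[...,2])
    Z=W[...,2]
    # lid inner-face points
    P=W.reshape(-1,3);P=P[(P[:,0]>600)&(P[:,0]<740)&(P[:,1]<-30)&(P[:,1]>-290)&(P[:,2]>110)&(P[:,2]<270)]
    f=np.array([.9984,-.056]);q=P[:,:2]@f
    if len(P)>200: print(n,len(P),"lid lean deg",np.degrees(np.pi/2+np.arctan(np.polyfit(P[:,2],q,1)[0])))
E
```

```text
t: 11.8
eef_pos: [555.2, -150.1, 279.6]
tcp_rot: [-1.584, 0.697, 3.092]
ft_force: [0.2, -0.5, -0.1]
opening: 0.003
[ 555.2 -150.1  279.6] [ 0.15660518 -0.4622003  -0.06164901] 0.012382657506193495
side 7153 lid lean deg 113.05520789645155
scene 4013 lid lean deg 109.26943442663077
```

View pics/side13.png

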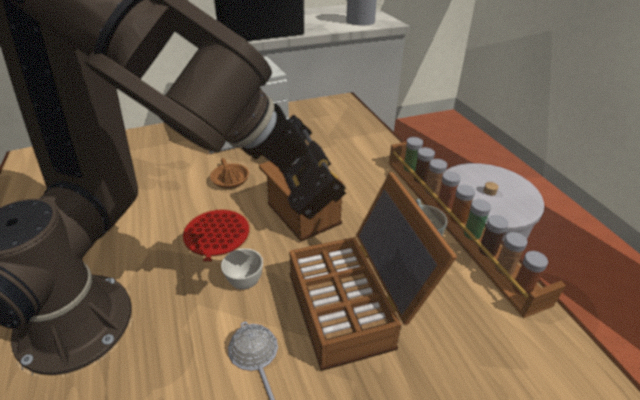

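View pics/scene13.png

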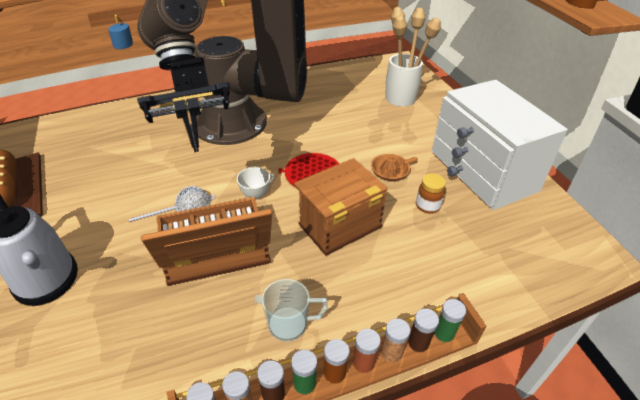

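The lid stands open at about 110°, and the hand is clear and still. The strainer (side 252,347), cup (242,268), recipe box (300,195) and the rest appear at the same pixels as at the start. I'm handing it in.

```bash
python3 -c "
from cell import env
env.job_done(); s=env.state(); print(s['t'],s['ft_force'])"
```

```text
the job is handed in; nothing more can be done
the job is handed in; nothing more can be done
```

The tea chest is open: I raised the lid on the closed fingertips under its front lip and pushed it past upright. It fell back onto its stops, and I withdrew the hand and handed the job in at about 12 s of the 40 s allowed. No verdict was reported.

- **First try:** this one missed. With the fingers shut, the real fingertip ends about 32 mm short of the reported TCP, so the finger rose just in front of the lip. The lid was measured still shut and in place afterwards. I measured the true tip in the pictures, went in lower and deeper, and the second lift worked.
- **Lid at the end:** the depth fit gives about 113° from the side camera and 109° from the scene camera. The stops are at 112° and the limit is 103°. The two cameras disagree by about 4°, but both are past the limit.
- **Force:** sensed wrist force components stayed at about 2 N or less at each reading during the lift and were near zero once the hand was clear. I did not measure the lid's speed. I took smaller steps near upright to keep it from being flung.
- **Surroundings:** the recipe box looks shut, and the chest and bystanders look unmoved in the last pictures. I judged that by eye and did not measure their final positions.

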